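# Grade the coated hazelnuts with the slotted sieve

## Task

Lift the little steel grading sieve by its wooden grip and tilt it nose-down over the steel bowl so that the undersize hazelnuts drop through the slots into the bowl while the full-size ones stay on the sieve; then tip the full-size ones out over the spout into the white tub. Put the empty sieve back upright on the marble slab where it stood and let go of it; the bowl and the tub stay in their places, and the glass, the spice jar and the piping nozzle are not to be disturbed.

Things in the scene. Friction and masses are not known exactly. Their poses are not given: they have to be found in the camera images.
- sieve_grip (a point): Centre of the wooden grip (72 mm along y, 18 along x, 24 high) on the bail of the loose steel grading sieve, 340 g, which balances near it; 107 mm above the sieve's underside. Sieve upright: x to its nose, y to its spout side, z up. Fingers close along x, from above. From the grip the tray reaches x -82 to +84, y -50 to +50 mm (spout lip to +68 at the nose); walls 36 mm high.
- sieve_pan (a point): Middle of the sieve's flat loading pan at its tail (50 x 95 mm), 56 mm behind the grip and 103 mm below it; axes as the grip. All nuts start here and lie still while the sieve is carried level and smoothly: a ramp rising 18 degrees (22 mm long, 7 mm high) leads from the pan to the slots.
- sieve_slots (a point): Middle of the slotted part of the sieve floor: round bars along x, 15.5 mm clear between, 46 mm long, 95 mm wide in all; 13 mm ahead of the grip and 97 mm below. Nose down by 25 to 32 degrees, nuts roll from the pan over the ramp: undersize ones drop through here, full-size ones run along the bars into the gutter. A little rocking frees a late one.
- sieve_gutter (a point): Middle of the solid gutter behind the nose wall (46 mm along x, 95 mm along y), 59 mm ahead of the grip and 103 mm below. Full-size nuts collect and stay here. Closed at the -y end; towards +y its floor rises 9.5 degrees over the last 36 mm to the sill of the spout.
- sieve_spout (a point): Outer end of the spout lip (44 mm wide) at the nose's +y side: 59 mm ahead of the grip, 68 mm to its +y side, 99 mm below. With the nose kept 10 to 15 degrees down, tipping the +y side down by 30 to 38 degrees rolls the full-size nuts from the gutter out here. If one hangs back on the bars, dip the nose to 25 degrees and tip again.
- large_1_center (a point): Centre of a full-size coated hazelnut, a dark brown ball 22 mm across, 12 g; starts in the sieve's loading pan; rolls with some resistance.
- large_2_center (a point): Centre of a full-size coated hazelnut, a dark brown ball 22 mm across, 12 g; starts in the sieve's loading pan; rolls with some resistance.
- large_3_center (a point): Centre of a full-size coated hazelnut, a dark brown ball 22 mm across, 12 g; starts in the sieve's loading pan; rolls with some resistance.
- large_4_center (a point): Centre of a full-size coated hazelnut, a dark brown ball 22 mm across, 12 g; starts in the sieve's loading pan; rolls with some resistance.
- small_1_center (a point): Centre of an undersize coated hazelnut, a milk-chocolate brown ball 13 mm across, 10 g; starts in the sieve's loading pan.
- small_2_center (a point): Centre of an undersize coated hazelnut, a milk-chocolate brown ball 13 mm across, 10 g; starts in the sieve's loading pan.
- small_3_center (a point): Centre of an undersize coated hazelnut, a milk-chocolate brown ball 13 mm across, 10 g; starts in the sieve's loading pan.
- small_4_center (a point): Centre of an undersize coated hazelnut, a milk-chocolate brown ball 13 mm across, 10 g; starts in the sieve's loading pan.
- bowl: Steel mixing bowl, loose, 400 g: 210 mm across the rim, 76 mm high, flat floor about 114 mm across; origin at the centre of its underside, z up. Receives the undersize nuts.
- tub: White plastic tub, loose, 350 g, open on top: 150 mm along its x, 120 mm along its y, 50 mm high, walls and floor 3 mm; origin at the centre of its underside, z up. Receives the full-size nuts.
- glass: Drinking glass standing near the work, 74 mm across, 98 mm high; origin at its underside's centre. Not to be disturbed.
- pepper_jar: Spice jar with a black cap, 41 mm across, 105 mm high; origin at its underside's centre. Not to be disturbed.
- nozzle: Steel piping nozzle standing at the front edge of the slab, 19 mm across, 33 mm high; origin at its underside's centre. Not to be disturbed.
- slab: Fixed white marble slab on which all of this stands, its top 27 mm above its origin; 290 mm along x, 660 mm along y. Beyond its back edge stands a kitchen roll, 230 mm tall, 0.8 m from the robot and out of the way.

How it is judged:
By the outcome, as a careful person would: the job done as asked, in the order asked, and still so for the second after the job is handed in, with the robot touching nothing.
It also fails if it takes over 72 s, if anything falls off the work surface, if the arm or the gripper's body presses on something with over 40 N, if the wrist force passes 120 N, or if a joint passes its speed limit or range.

## Robot

A 7-joint arm with a two-finger parallel gripper is mounted at the origin on a cart in front of the work surface, level with it; the furniture and walls round the work are solid. World frame = base frame: x ahead of the robot, y to its left, z up, the work surface at z = 0. Lengths are in m, angles in degrees, forces in N, time in s.
With the tool pointing down it reaches from about 0.425 to 0.8 m from the base axis. Payload 8.3 kg.
Tool frame: the origin (TCP) lies between the finger pads; the fingertips stand 11 mm ahead of it and the grasp point (between the pads) lies 8 mm behind it; z points along the fingers, y is the line along which they close (so a half turn about z gives the same grasp; the last joint's range is limited). The gripper opens to 85 mm and grips with 20 to 120 N. Pads are 22 mm wide; open, the fingers measure 114 mm over their backs; the gripper's body (76 mm by 85 mm) begins 54 mm behind the grasp point. The pads swing forward as they close: fully open they stand 13 mm farther back than shut.
Start: joints at [68.417, 21.967, 0.94, 78.501, -0.361, 79.538, -2.664], TCP at [0.193, -0.594, 0.242] pointing down, gripper open.
Joint ranges: [-169.22, 169.22], [-14.56, 117.87], [-87.37, 89.26], [10.42, 133.3], [-82.24, 262.24], [0.94, 117.77], [-172.7, 172.7]. Speed limits (degrees/s): [136.94, 136.94, 172.46, 172.46, 180, 180, 180].

## Interface

Orientations are given as [roll, pitch, yaw] about the fixed x, y, z axes, in that order (R = Rz(yaw) Ry(pitch) Rx(roll)).
In Python, from station import * gives the robot as it stands. The module is installed in compiled form; this text tells all that it offers.
- The arm moves only by the shell command python3 -m inch 'ROWS'. ROWS is JSON, a list that holds one entry, the list of rows, each a list of 7 numbers: the turn, a rotation vector about the world's x, y, z in rad, then the shift along the world's x, y, z in mm, then the opening in per cent of the stroke, from 0 (shut) to 100 (fully open). In form: [[[wx, wy, wz, x, y, z, gripper], ...]]. A call has 1 to 12 rows; each row shifts and turns the commanded pose from where the row before left it; what a row does not reach is not made up. A row lasts 1/10 s, in which the tool goes at most 50 mm and 8.59 degrees, less where a joint would pass 70% of its speed; a pose out of reach is approached as far as the arm can. A call with a gripper value outside its range is refused whole. The fingers move at their own pace and stop on an object; the grip force is fixed at half the most. Time passes only in rows, so rows that do not move let the fingers close. It gives the time, the measured TCP pose, the force, the opening and the grip force at its end, in the units of the state.
- observe(): the state, without advancing time (a new reading comes with each control period).
- read_camera(name): name is "side" or "top"; returns (picture, depth): 420x560x3 uint8, blue, green, red; 420x560 float32, m along the optical axis (not along the pixel's ray), 0 where there is no reading.
- camera_info(name): a dict with "fx", "fy", "cx", "cy" (pixels), "R" (3x3) and "t" (3): a world point X has camera coordinates R X + t. Camera axes: x right, y down, z forward; pixel columns grow to the right and rows downward; lengths in m; the calibration is good to about 2 mm. A picture is of the moment at which its call begins. camera_info takes no time and is no camera call.
- job_done(): hands the job in; it is judged then, once.
The state is a dict: "clock": time; "joint_positions": joint angles; "joint_vel": joint speeds; "joint_torque": joint torques, N m; "tool_pos": TCP position; "tcp_rot": TCP orientation; "contact_force": force on the tool from outside, world axes, zero at the start; "torque": the same for the moment, N m; "opening": opening from 0.0 (shut) to 1.0 (fully open); "grasp_force": force on a finger pad.
Only numpy, scipy, OpenCV 4.12 (cv2) and the standard library are available. Lean on these libraries where they do the work, as an engineer would, in place of code of your own. Each camera call takes 0.05 s, during which the arm holds its last target. There are 200 camera calls.

## Working session

There is one attempt and no reset: what is moved stays moved. The work goes in short steps, Python scripts to look and compute and a shell command to move; the robot and the scene stay as the last step left them, time stands still between calls to the robot, and variables do not carry over. Pictures are saved under pics/ and viewed, at most 10 in all, crops included, and the job is handed in when it is done.

```bash
mkdir -p pics; python3 - <<'E'
from station import *
import cv2,numpy as np
for n in ("side","top"):
    p,d=read_camera(n); cv2.imwrite(f"pics/{n}0.png",p); np.save(f"{n}0.npy",d); c=camera_info(n)
    print(n,c["fx"],c["cx"],c["cy"],np.round(c["R"],3).tolist(),c["t"], -np.array(c["R"]).T@np.array(c["t"]))
s=observe();print(s)
E
```

```text
side 544.1120415232471 283.22248959978805 211.0903706251371 [[-0.938, -0.345, 0.012], [-0.225, 0.584, -0.78], [0.263, -0.735, -0.625]] [0.4312122  0.36106937 1.09487034] [0.19796088 0.74266129 0.96141656]
top 408.08440102426556 283.8522328318916 212.35574869935712 [[-0.013, -0.999, 0.037], [-0.997, 0.01, -0.074], [0.074, -0.038, -0.997]] [-0.28882608  0.56565835  0.88929393] [ 0.4945484  -0.26079399  0.9389579 ]
{'clock': 0.1, 'joint_positions': array([68.4161638 , 22.01114557,  0.93844657, 78.55576211, -0.36121632,
       79.5378749 , -2.66397551]), 'joint_vel': array([-0.02808787, -0.03966642, -0.09573459, -0.2513266 , -0.03737477,
       -0.08555398, -0.04678217]), 'joint_torque': array([ 3.77437536e-03, -6.29132867e+01,  8.47833920e-01, -3.72758031e+01,
        1.67758204e-02,  1.04374663e-02, -1.55187752e-05]), 'tool_pos': array([ 0.19282767, -0.59405034,  0.24136739]), 'tcp_rot': array([-1.79898042e+02,  1.35047039e-03,  1.79835857e+01]), 'contact_force': array([-0.3528141 ,  0.4074513 , -1.51711685]), 'torque': array([-0.04186452, -0.01857766,  0.02271738]), 'grasp_force': 0.0, 'opening': 1.0020085569352462}
```

View pics/top0.png

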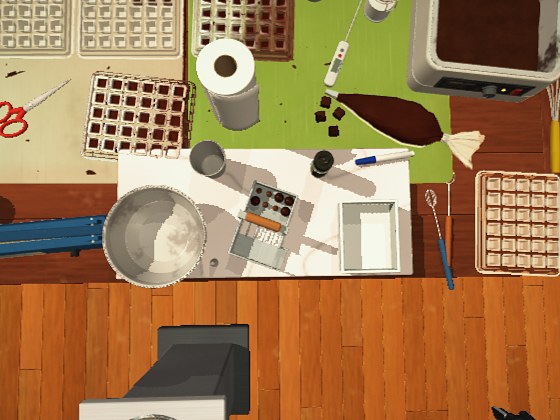

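View pics/side0.png

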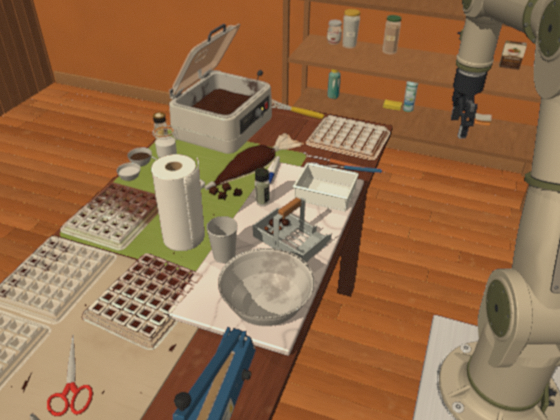

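Top view: the bowl is at (155,235), the sieve at (265,227) with its grip at (263,222) and nose towards the robot, and the tub at (368,237). The glass is at (208,158), the jar at (321,163) and the nozzle at (213,262). The side view agrees.

```bash
cat > h.py <<'E'
import numpy as np,cv2
from station import *
def ray(n,u,v,z):
    c=camera_info(n);R=np.array(c["R"]);t=np.array(c["t"]);o=-R.T@t
    d=R.T@np.array([(u-c["cx"])/c["fx"],(v-c["cy"])/c["fy"],1]);return o+d*(z-o[2])/d[2]
def cloud(n,d):
    c=camera_info(n);R=np.array(c["R"]);t=np.array(c["t"]);v,u=np.indices(d.shape)
    P=np.stack([(u-c["cx"])/c["fx"]*d,(v-c["cy"])/c["fy"]*d,d],-1);return (P-t)@R
E
python3 - <<'E'
from h import *
d=np.load("top0.npy");p=cv2.imread("pics/top0.png");P=cloud("top",d);hsv=cv2.cvtColor(p,cv2.COLOR_BGR2HSV)
f=lambda a:np.round(a,4).tolist()
print("slab z",np.median(P[155:165,135:170,2]),np.median(P[255:270,300:330,2]))
# grip
s=P[180:275,225:305];h=hsv[180:275,225:305]
m=(s[...,2]>.125)&(s[...,2]<.16)&(h[...,0]<20)&(h[...,1]>120)
q=s[m];print("grip",m.sum(),f(q.mean(0)),f(np.percentile(q[:,2],[5,50,95])))
vu=np.argwhere(m)[:,::-1].astype(np.float32)+[225,180]
r=cv2.minAreaRect(vu.astype(np.float32));print(r); 
b=cv2.boxPoints(r);print([f(ray("top",*x,.146)) for x in b]); print("c",f(ray("top",*r[0],.146)))
# side grip
ps=cv2.imread("pics/side0.png");ds=np.load("side0.npy");Q=cloud("side",ds);hs=cv2.cvtColor(ps,cv2.COLOR_BGR2HSV)
m2=np.zeros(ds.shape,bool);m2[190:235,265:320]=True
m2&=(Q[...,2]>.118)&(Q[...,2]<.155)&(hs[...,0]<20)&(hs[...,1]>120)
print("gripside",m2.sum(),f(Q[m2].mean(0)),f(np.percentile(Q[m2],[3,97],axis=0)))
# others by height
def circ(box,zlo,zhi,name):
    a=P[box[1]:box[3],box[0]:box[2]];mm=(a[...,2]>zlo)&(a[...,2]<zhi);q=a[mm]
    (x,y),rr=cv2.minEnclosingCircle(q[:,:2].astype(np.float32));print(name,mm.sum(),f([x,y,rr]),f(np.median(q,0)))
circ((95,175,215,295),.095,.11,"bowl rim")
circ((185,135,232,185),.11,.135,"glass");circ((305,145,340,180),.12,.14,"jar");circ((203,250,225,272),.05,.07,"noz")
a=P[190:285,330:415];mm=(a[...,2]>.068)&(a[...,2]<.085);r=cv2.minAreaRect(a[mm][:,:2].astype(np.float32));print("tub",r)
# sieve tray walls
mm=(s[...,2]>.052)&(s[...,2]<.072);r=cv2.minAreaRect(s[mm][:,:2].astype(np.float32));print("sieve",r,cv2.boxPoints(r).tolist())
cv2.imwrite("pics/z.png",cv2.resize(np.vstack([p[175:285,220:310]]),None,fx=5,fy=5,interpolation=2))
E
```

```text
slab z 0.025915592569991423 0.025553987476387874
grip 320 [0.5362, -0.2495, 0.1442] [0.1412, 0.1443, 0.1466]
((262.82073974609375, 221.48658752441406), (36.05213165283203, 8.938952445983887), 20.2248592376709)
[[0.5404, -0.2139, 0.146], [0.5567, -0.22, 0.146], [0.5317, -0.2855, 0.146], [0.5154, -0.2793, 0.146]]
c [0.536, -0.2497, 0.146]
gripside 201 [0.5339, -0.2411, 0.1409] [[0.5186, -0.2737, 0.1289], [0.5514, -0.213, 0.147]]
bowl rim 1183 [0.5361, -0.0519, 0.1393] [0.5127, -0.006, 0.0992]
glass 212 [0.6672, -0.1374, 0.0373] [0.6815, -0.1277, 0.1215]
jar 326 [0.6596, -0.3724, 0.0204] [0.659, -0.3715, 0.1306]
noz 15 [0.453, -0.1387, 0.0049] [0.4532, -0.1406, 0.0584]
tub ((0.5065311193466187, -0.47449272871017456), (0.1556132733821869, 0.12662655115127563), 0.26214659214019775)
sieve ((0.5319573879241943, -0.2575938403606415), (0.1208876296877861, 0.16829681396484375), 69.54917907714844) [[0.43199339509010315, -0.2848263084888458], [0.5896828174591064, -0.34362974762916565], [0.6319214105606079, -0.23036137223243713], [0.4742319583892822, -0.1715579330921173]]
```

View pics/z.png

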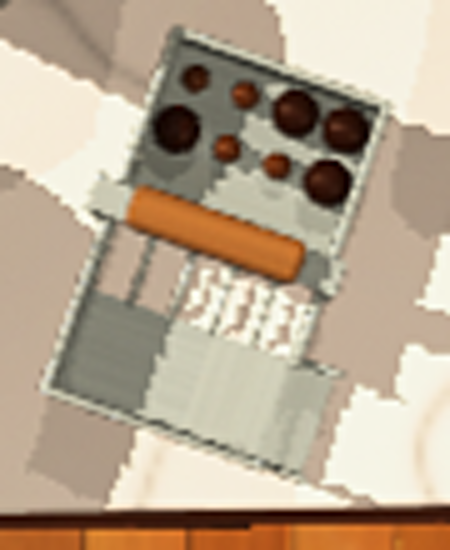

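Zoomed view: eight nuts sit in the pan, which is the far end. The spout is at the near-right corner. The grip is at about (0.536, -0.2495, 0.134) and the sieve's nose yaw is about 159.5°.

```bash
python3 -m inch '[[[0,0,0.075,28.6,28.7,-3,100],[0,0,0.075,28.6,28.7,-3,100],[0,0,0.075,28.6,28.7,-3,100],[0,0,0.075,28.6,28.7,-3,100],[0,0,0.075,28.6,28.7,-3,100],[0,0,0.075,28.6,28.7,-3,100],[0,0,0.075,28.6,28.7,-3,100],[0,0,0.075,28.6,28.7,-3,100],[0,0,0.075,28.6,28.7,-3,100],[0,0,0.075,28.6,28.7,-3,100],[0,0,0.075,28.6,28.7,-3,100],[0,0,0.075,28.6,28.7,-3,100]]]'
python3 - <<'E'
from h import *
s=observe();print(s["tool_pos"],s["tcp_rot"],s["joint_positions"])
d=np.load("top0.npy");P=cloud("top",d)
a=P[180:290,100:212];mm=(a[...,2]>.096)&(a[...,2]<.115);v,u=np.nonzero(mm);k=np.hypot(u+100-155,v+180-236)<60
q=a[mm][k];A=np.c_[2*q[:,:2],np.ones(len(q))];s=np.linalg.lstsq(A,(q[:,:2]**2).sum(1),rcond=None)[0]
for _ in range(5):
    e=np.hypot(*(q[:,:2]-s[:2]).T);g=np.abs(e-np.median(e))<.01;q=q[g];A=np.c_[2*q[:,:2],np.ones(len(q))];s=np.linalg.lstsq(A,(q[:,:2]**2).sum(1),rcond=None)[0]
print("bowl",s[:2],np.sqrt(s[2]+s[:2]@s[:2]),len(q))
E
```

```text
clock: 1.3
tool_pos: [0.5369, -0.2488, 0.2058]
tcp_rot: [-180.0, -0.0, 69.7]
contact_force: [0.3, 0.0, 0.3]
opening: 0.998
grasp_force: 0.0
[ 0.53686599 -0.24876405  0.20581724] [-1.79961638e+02 -1.33559032e-04  6.97111363e+01] [ 37.76709866  20.39985588 -20.75957635  86.41277774   7.36212852
  74.57284069  -4.05433947]
bowl [ 0.51185036 -0.02829295] 0.10155400027450624 1122
```

```bash
python3 -m inch '[[[0,0,0,-0.5,-0.5,-20,100],[0,0,0,0,0,-25,100],[0,0,0,0,0,-20,100],[0,0,0,0,0,-10,100],[0,0,0,0,0,-4,100],[0,0,0,0,0,0,60],[0,0,0,0,0,0,10],[0,0,0,0,0,0,0],[0,0,0,0,0,0,0],[0,0,0,0,0,0,0]]]'
python3 -m inch '[[[0,0,0,0,0,0,0],[0,0,0,0,0,2,0],[0,0,0,0,0,4,0],[0,0,0,0,0,6,0],[0,0,0,0,0,8,0],[0,0,0,0,0,8,0],[0,0,0,0,0,6,0],[0,0,0,0,0,4,0],[0,0,0,0,0,2,0],[0,0,0,0,0,0,0]]]'
```

```text
clock: 2.3
tool_pos: [0.536, -0.2508, 0.1281]
tcp_rot: [179.9, 0.0, 69.5]
contact_force: [0.8, -0.1, 2.8]
opening: 0.201
grasp_force: 58.8
clock: 3.3
tool_pos: [0.5358, -0.2506, 0.1675]
tcp_rot: [180.0, -0.0, 69.5]
contact_force: [-0.4, -0.0, -3.5]
opening: 0.2
grasp_force: 58.6
```

```bash
python3 -m inch '[[[0,0,0,0,0,4,0],[0,0,0,0,0,8,0],[0,0,0,0,0,12,0],[0,0,-0.01,0,2,12,0],[0,0,-0.02,0,4,12,0],[0,0,-0.03,-1,6,12,0],[0,0,-0.04,-1,8,10,0],[0,0,-0.05,-1,10,7,0],[0,0,-0.06,-1,12,4,0],[0,0,-0.07,-1,14,1,0],[0,0,-0.07,-1,14,0,0],[0,0,-0.07,-1,14,0,0]]]'
python3 -m inch '[[[0,0,-0.07,-1.5,14,0,0],[0,0,-0.07,-1.5,14,0,0],[0,0,-0.07,-1.5,14,0,0],[0,0,-0.07,-1.5,14,0,0],[0,0,-0.07,-1.5,14,0,0],[0,0,-0.07,-1.5,14,0,0],[0,0,-0.07,-1.5,14,0,0],[0,0,-0.07,-1.5,14,0,0],[0,0,-0.06,-1.5,12,0,0],[0,0,-0.05,-1.5,11,0,0],[0,0,-0.05,-1,9,0,0],[0,0,-0.04,-1,7,0,0]]]'
python3 -m inch '[[[0,0,-0.03,0,5,0,0],[0,0,-0.01,0,2,0,0],[0,0,0,0,0,0,0]]]'
python3 - <<'E'
from h import *
p,d=read_camera("top");cv2.imwrite("pics/top1.png",cv2.resize(p[150:300,80:310],None,fx=3,fy=3))
s=observe();print(s["joint_positions"],s["contact_force"],s["torque"])
E
```

```text
clock: 4.5
tool_pos: [0.5288, -0.1655, 0.2505]
tcp_rot: [179.9, -0.0, 45.3]
contact_force: [-0.4, 0.6, -3.1]
opening: 0.203
grasp_force: 58.7
clock: 5.7
tool_pos: [0.5117, -0.0141, 0.2505]
tcp_rot: [-180.0, -0.1, 1.8]
contact_force: [-0.6, -0.1, -4.1]
opening: 0.201
grasp_force: 58.7
clock: 6.0
tool_pos: [0.5118, -0.0079, 0.25]
tcp_rot: [-180.0, -0.1, -0.3]
contact_force: [0.4, 0.0, -3.4]
opening: 0.197
grasp_force: 58.7
[ 17.11549125   8.99358987 -22.14483233  94.56494791   3.47578267
  77.07330536 -95.87501239] [-0.28710401  0.58803597 -3.64491464] [ 0.02200509 -0.0191526   0.07013629]
```

View pics/top1.png

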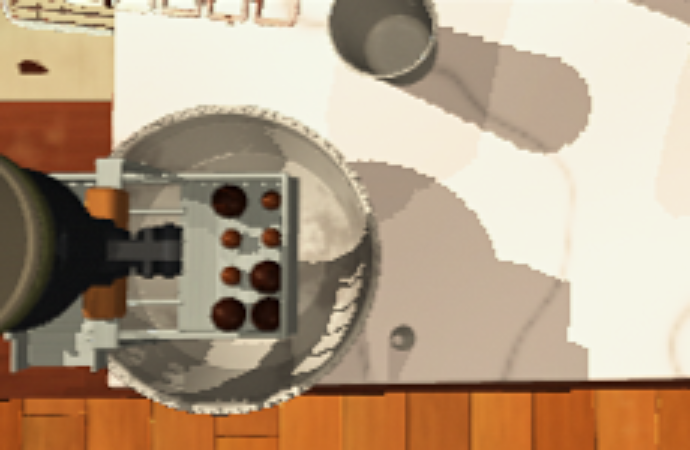

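The sieve is level over the bowl at (200,250), with all eight nuts lying in the pan. Next I tilt it nose-down.

```bash
python3 -m inch '[[[-0.01,0,0,0,0,0,0],[-0.03,0,0,0,0,0,0],[-0.04,0,0,0,0,0,0],[-0.04,0,0,0,0,0,0],[-0.04,0,0,0,0,0,0],[-0.04,0,0,0,0,0,0],[-0.03,0,0,0,0,0,0],[-0.03,0,0,0,0,0,0],[-0.02,0,0,0,0,0,0],[-0.02,0,0,0,0,0,0],[-0.02,0,0,0,0,0,0],[-0.02,0,0,0,0,0,0]]]'
python3 -m inch '[[[-0.02,0,0,0,0,0,0],[-0.02,0,0,0,0,0,0],[-0.02,0,0,0,0,0,0],[-0.02,0,0,0,0,0,0],[-0.02,0,0,0,0,0,0],[-0.02,0,0,0,0,0,0],[-0.02,0,0,0,0,0,0],[-0.01,0,0,0,0,0,0],[0,0,0,0,0,0,0],[0,0,0,0,0,0,0],[0,0,0,0,0,0,0],[0,0,0,0,0,0,0]]]'
python3 -m inch '[[[0,0,0,0,0,0,0],[0,0,0,0,0,0,0],[0,0,0,0,0,0,0],[0,0,0,0,0,0,0],[0,0,0,0,0,0,0]]]'
python3 - <<'E'
from h import *
p,d=read_camera("top");q,d=read_camera("side")
cv2.imwrite("pics/b2.png",np.vstack([cv2.resize(p[170:300,80:230],None,fx=2.7,fy=2.7)[:300],cv2.resize(q[215:335,190:340],None,fx=2.7,fy=2.7)[:300]]))
E
```

```text
clock: 7.25
tool_pos: [0.5117, -0.0087, 0.2493]
tcp_rot: [160.4, -0.1, -0.4]
contact_force: [0.1, -0.3, -3.9]
opening: 0.197
grasp_force: 58.7
clock: 8.45
tool_pos: [0.5117, -0.0088, 0.2494]
tcp_rot: [151.9, -0.2, -0.3]
contact_force: [0.6, 0.6, -3.9]
opening: 0.197
grasp_force: 59.1
clock: 8.95
tool_pos: [0.5117, -0.0085, 0.2493]
tcp_rot: [151.9, -0.2, -0.3]
contact_force: [0.5, -0.1, -3.5]
opening: 0.202
grasp_force: 59.1
```

View pics/b2.png

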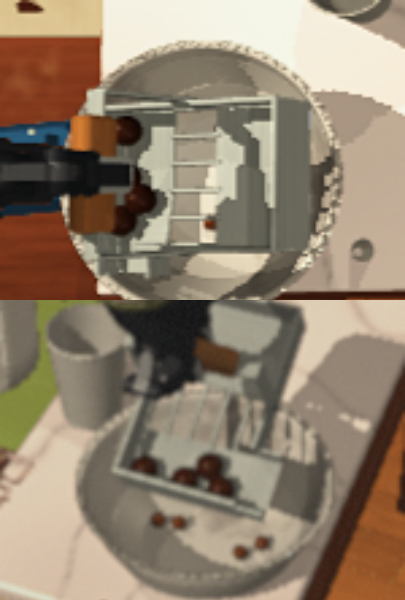

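Top crop: the four full-size nuts are in the gutter, around (128,180). Side crop: four small nuts are in the bowl, at (157,520), (178,522), (240,552) and (262,543). I now bring the nose back to about 15° and carry the sieve to the tub.

```bash
python3 -m inch '[[[0.02,0,0,0,0,4,0],[0.02,0,0,0,0,6,0],[0.02,0,0,0,0,8,0],[0.02,0,0,0,0,8,0],[0.02,0,0,0,-2,8,0],[0.02,0,0,0,-5,4,0],[0.02,0,0,0,-8,2,0],[0.02,0,0,0,-11,0,0],[0.02,0,0,0,-14,0,0],[0.02,0,0,0,-17,0,0],[0.02,0,0,0,-20,0,0],[0,0,0,0,-23,0,0]]]'
python3 -m inch '[[[0,0,0,2,-26,0,0],[0,0,0,2,-28,0,0],[0,0,0,2,-28,0,0],[0,0,0,2,-28,0,0],[0,0,0,2,-28,0,0],[0,0,0,2,-28,0,0],[0,0,0,2,-28,0,0],[0,0,0,2,-28,0,0],[0,0,0,2,-28,0,0],[0,0,0,2,-28,0,0],[0,0,0,2,-28,0,0],[0,0,0,2,-28,0,0]]]'
python3 -m inch '[[[0,0,0,0,-22,0,0],[0,0,0,0,-17,0,0],[0,0,0,0,-12,0,0],[0,0,0,0,-7,-2,0],[0,0,0,0,-3,-5,0],[0,0,0,0,-1,-8,0],[0,0,0,0,0,-10,0],[0,0,0,0,0,-10,0],[0,0,0,0,0,-8,0],[0,0,0,0,0,-6,0],[0,0,0,0,0,-3,0],[0,0,0,0,0,0,0]]]'
python3 - <<'E'
from h import *
p,d=read_camera("top");q,d=read_camera("side")
cv2.imwrite("pics/b3.png",np.vstack([cv2.resize(p[150:300,300:440],None,fx=2.7,fy=2)[:300],cv2.resize(q[130:240,250:390],None,fx=2.7,fy=2.7)[:300]]))
s=observe();print(s["joint_positions"])
E
```

```text
clock: 10.25
tool_pos: [0.5115, -0.1101, 0.2897]
tcp_rot: [164.6, -0.1, -0.4]
contact_force: [-0.1, 0.0, -2.8]
opening: 0.197
grasp_force: 59.0
clock: 11.45
tool_pos: [0.5349, -0.4443, 0.2892]
tcp_rot: [164.6, -0.1, -0.4]
contact_force: [0.9, -0.7, -3.1]
opening: 0.199
grasp_force: 59.0
clock: 12.65
tool_pos: [0.5355, -0.5044, 0.2368]
tcp_rot: [164.6, -0.1, -0.3]
contact_force: [-0.2, -0.4, -4.0]
opening: 0.199
grasp_force: 59.1
[ 39.07655949  29.10004864  -6.57839289  70.53243922  16.84027213
  72.45226921 -60.76458175]
```

View pics/b3.png

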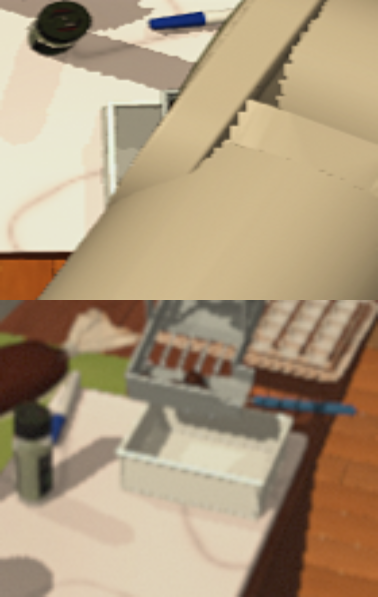

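The sieve is above the tub. The nuts are behind the nose wall at about (195,378) in the lower crop. Next I tip it over the spout.

```bash
python3 -m inch '[[[0,-0.01,0.003,0,0,0,0],[0,-0.029,0.008,0,0,0,0],[0,-0.029,0.008,0,0,0,0],[0,-0.029,0.008,0,0,0,0],[0,-0.029,0.008,0,0,0,0],[0,-0.029,0.008,0,0,0,0],[0,-0.029,0.008,0,0,0,0],[0,-0.029,0.008,0,0,0,0],[0,-0.029,0.008,0,0,0,0],[0,-0.029,0.008,0,0,0,0],[0,-0.029,0.008,0,0,0,0],[0,-0.029,0.008,0,0,0,0]]]'
python3 -m inch '[[[0,-0.029,0.008,0,0,0,0],[0,-0.029,0.008,0,0,0,0],[0,-0.029,0.008,0,0,0,0],[0,-0.029,0.008,0,0,0,0],[0,-0.029,0.008,0,0,0,0],[0,-0.029,0.008,0,0,0,0],[0,-0.029,0.008,0,0,0,0],[0,-0.029,0.008,0,0,0,0],[0,-0.029,0.008,0,0,0,0],[0,-0.01,0.003,0,0,0,0],[0,0,0,0,0,0,0],[0,0,0,0,0,0,0]]]'
python3 -m inch '[[[0,0,0,0,0,0,0],[0,0,0,0,0,0,0],[0,0,0,0,0,0,0],[0,0,0,0,0,0,0],[0,0,0,0,0,0,0],[0,0,0,0,0,0,0]]]'
python3 - <<'E'
from h import *
q,d=read_camera("side")
cv2.imwrite("pics/b4.png",cv2.resize(q[110:240,240:410],None,fx=4,fy=4))
s=observe();print(s["joint_positions"])
E
```

```text
clock: 13.95
tool_pos: [0.5353, -0.5048, 0.2379]
tcp_rot: [163.7, -19.0, 5.1]
contact_force: [0.2, -0.3, -3.4]
opening: 0.204
grasp_force: 59.1
clock: 15.15
tool_pos: [0.5357, -0.5047, 0.2377]
tcp_rot: [161.4, -34.3, 10.4]
contact_force: [-0.0, -0.0, -2.9]
opening: 0.2
grasp_force: 59.2
clock: 15.75
tool_pos: [0.5357, -0.5046, 0.2372]
tcp_rot: [161.4, -34.3, 10.4]
contact_force: [0.9, -0.2, -3.1]
opening: 0.198
grasp_force: 59.2
[ 66.62981049  16.42472478 -21.26737229  97.37121816 -19.69348146
  34.07372139 -24.26050287]
```

View pics/b4.png

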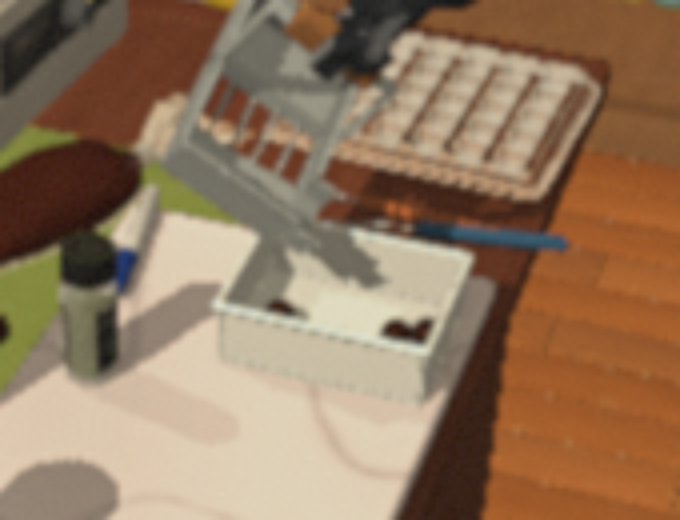

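About three or four dark nuts are in the tub, at (285,308) and (395–425,328), and the sieve looks empty. I unroll it and back off to count.

```bash
python3 -m inch '[[[0,0.02,-0.006,0,0,4,0],[0,0.05,-0.014,0,0,5,0],[0,0.05,-0.014,0,0,5,0],[0,0.05,-0.014,0,0,5,0],[0,0.05,-0.014,0,0,5,0],[0,0.05,-0.014,0,0,5,0],[0,0.05,-0.014,0,0,5,0],[0,0.05,-0.014,0,0,5,0],[0,0.05,-0.014,0,3,4,0],[0,0.05,-0.014,0,7,3,0],[0,0.05,-0.014,0,11,2,0],[0,0.05,-0.014,0,15,1,0]]]'
python3 -m inch '[[[0,0.03,-0.006,0,18,0,0],[0,0,0,0,20,0,0],[0,0,0,0,20,0,0],[0,0,0,0,20,0,0],[0,0,0,0,20,0,0],[0,0,0,0,20,0,0],[0,0,0,0,20,0,0],[0,0,0,0,20,0,0],[0,0,0,0,20,0,0],[0,0,0,0,17,0,0],[0,0,0,0,12,0,0],[0,0,0,0,7,0,0]]]'
python3 - <<'E'
from h import *
p,d=read_camera("top");q,d=read_camera("side")
cv2.imwrite("pics/b5.png",np.hstack([cv2.resize(p[150:300,230:430],None,fx=2.2,fy=2.2),cv2.resize(q[110:260,230:390],None,fx=2.2,fy=2.2)]))
E
```

```text
clock: 17.0
tool_pos: [0.5357, -0.4688, 0.2866]
tcp_rot: [164.5, -1.8, -0.1]
contact_force: [0.5, -0.4, -2.3]
opening: 0.202
grasp_force: 59.1
clock: 18.2
tool_pos: [0.536, -0.2533, 0.2864]
tcp_rot: [164.5, -0.1, -0.3]
contact_force: [0.9, -0.6, -2.5]
opening: 0.2
grasp_force: 59.1
```

View pics/b5.png

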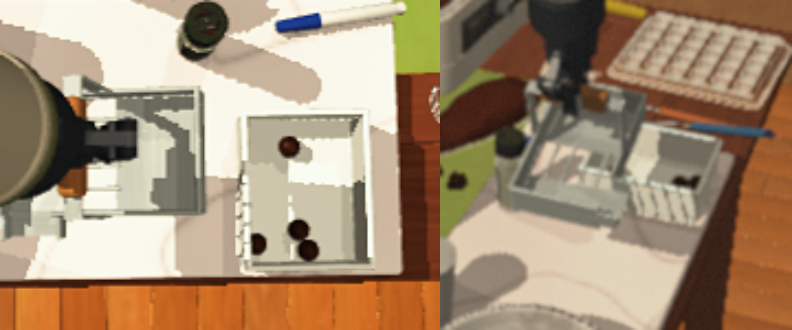

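All four full-size nuts are in the tub, at (289,147), (299,229), (308,250) and (258,243), and the sieve is empty. I level it, turn it back and return it.

```bash
python3 -m inch '[[[0.045,0,0,0,0,0,0],[0.045,0,0,0,0,0,0],[0.045,0,0,0,0,0,0],[0.045,0,0,0,0,0,0],[0.045,0,0,0,0,0,0],[0.045,0,0,0,0,0,0],[0,0,0.1,0,0,0,0],[0,0,0.1,0,0,0,0],[0,0,0.1,0,0,0,0],[0,0,0.1,0,0,0,0],[0,0,0.1,0,0,0,0],[0,0,0.1,0,0,0,0]]]'
python3 -m inch '[[[0,0,0.1,0,0,-5,0],[0,0,0.1,0,0,-10,0],[0,0,0.1,0,0,-15,0],[0,0,0.1,0,0,-15,0],[0,0,0.1,0,0,-15,0],[0,0,0.1,0,0,-15,0],[0,0,0.018,0,2,-15,0],[0,0,0,0,0,-15,0],[0,0,0,0,0,-12,0],[0,0,0,0,0,-8,0],[0,0,0,0,0,-5,0],[0,0,0,0,0,0,0]]]'
```

```text
clock: 19.5
tool_pos: [0.5353, -0.2562, 0.2861]
tcp_rot: [179.9, 0.0, 34.2]
contact_force: [-0.2, -0.3, -3.5]
opening: 0.202
grasp_force: 59.2
clock: 20.7
tool_pos: [0.5354, -0.2526, 0.1557]
tcp_rot: [-180.0, -0.0, 69.4]
contact_force: [-0.8, -0.3, -3.6]
opening: 0.197
grasp_force: 59.1
```

Next I correct by (+0.5, +1.8) mm, then lower the last 28 mm gently.

```bash
python3 -m inch '[[[0,0,0,0.5,1.8,-5,0],[0,0,0,0,0,-7,0],[0,0,0,0,0,-5,0],[0,0,0,0,0,-4,0],[0,0,0,0,0,-3,0],[0,0,0,0,0,-2,0],[0,0,0,0,0,-1,0],[0,0,0,0,0,-0.5,0],[0,0,0,0,0,0,0],[0,0,0,0,0,0,0]]]'
```

```text
clock: 21.7
tool_pos: [0.5363, -0.2508, 0.129]
tcp_rot: [179.9, -0.0, 69.4]
contact_force: [-0.6, -0.6, -3.2]
opening: 0.203
grasp_force: 59.2
```

```bash
python3 -m inch '[[[0,0,0,0,0,-0.5,0],[0,0,0,0,0,-0.5,0],[0,0,0,0,0,-0.5,0],[0,0,0,0,0,-0.4,0],[0,0,0,0,0,0,0],[0,0,0,0,0,0,0]]]'
```

```text
clock: 22.3
tool_pos: [0.5363, -0.2508, 0.1281]
tcp_rot: [179.9, 0.0, 69.4]
contact_force: [-1.9, 1.6, 7.6]
opening: 0.201
grasp_force: 60.5
```

```bash
python3 -m inch '[[[0,0,0,0,0,0,25],[0,0,0,0,0,0,35],[0,0,0,0,0,0,60],[0,0,0,0,0,0,100],[0,0,0,0,0,0,100],[0,0,0,0,0,0,100],[0,0,0,0,0,0,100],[0,0,0,0,0,5,100],[0,0,0,0,0,10,100],[0,0,0,0,0,20,100],[0,0,0,0,0,30,100],[0,0,0,0,0,30,100]]]'
python3 -m inch '[[[0,0,0,0,0,30,100],[0,0,0,-10,-20,30,100],[0,0,0,-20,-30,0,100],[0,0,0,-20,-30,0,100],[0,0,0,-20,-30,0,100],[0,0,0,-20,-30,0,100],[0,0,0,-20,-30,0,100],[0,0,0,-20,-30,0,100],[0,0,0,-20,-30,0,100],[0,0,0,-10,-20,0,100],[0,0,0,0,0,0,100],[0,0,0,0,0,0,100]]]'
python3 - <<'E'
from h import *
p,d=read_camera("top");q,_=read_camera("side");P=cloud("top",d);np.set_printoptions(precision=4)
s=P[180:275,225:305];mm=(s[...,2]>.052)&(s[...,2]<.072);print("sieve",cv2.minAreaRect(s[mm][:,:2].astype(np.float32)))
a=P[190:285,330:415];mm=(a[...,2]>.068)&(a[...,2]<.085);print("tub",cv2.minAreaRect(a[mm][:,:2].astype(np.float32)))
cv2.imwrite("pics/fin.png",np.hstack([cv2.resize(p[125:300,90:430],None,fx=1.4,fy=1.4),cv2.resize(q[150:330,180:370],(258,245))]))
E
```

```text
clock: 23.5
tool_pos: [0.5361, -0.2506, 0.2236]
tcp_rot: [180.0, -0.0, 69.5]
contact_force: [-0.2, -1.0, 0.3]
opening: 1.0
grasp_force: 0.0
clock: 24.7
tool_pos: [0.3762, -0.5008, 0.2825]
tcp_rot: [179.9, -0.0, 69.4]
contact_force: [0.2, 0.9, 0.4]
opening: 0.996
grasp_force: 0.0
sieve ((0.5323523283004761, -0.2560102641582489), (0.11965351551771164, 0.1688040941953659), 70.34957122802734)
tub ((0.5066514015197754, -0.4748607873916626), (0.15596328675746918, 0.12687954306602478), 0.4967261850833893)
```

View pics/fin.png

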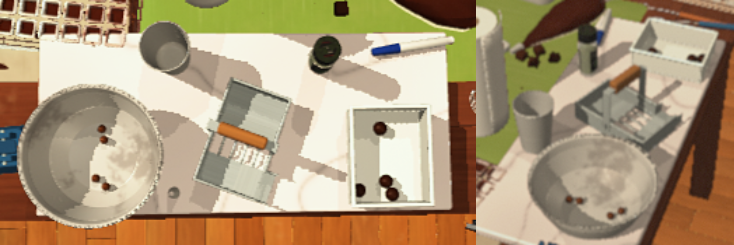

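The four small nuts are in the bowl at (101,135) and (101,183), and the four large ones are in the tub at (380,128), (386,185) and (360,190). The empty sieve is back upright at (243,140), and nothing else has moved.

```bash
python3 -c "
from station import *
print(job_done())"
```

```text
the job is handed in; nothing more can be done
None
```

The job is done and handed in at about 25 s: the four undersize nuts are in the bowl, the four full-size ones are in the tub, and the empty sieve is back upright within about 2 mm of where it stood, released; nothing else was seen to move in the last picture.

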